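Cheese counter: fetch the square cheese from behind the round ones

TASK

A customer wants the square cheese, which is hemmed in at the back of the wooden display board: move the two round cheeses in front of it over to the slate so that both stand upright there, well inside its edges and let go of, before you take the square one, then set the square cheese on the middle of the scale's pan while they wait. Then put each round cheese back upright where it stood on the board. Leave the little jar and the dark log, which also sit on the board, undisturbed.

Things in the scene. Friction and masses are not known exactly. Their poses are not given: they have to be found in the camera images.
- squat_center (a point): centre (half-way up) of the squat round cheese: an upright white drum, 60 mm diameter, 42 mm high, loose, about 130 g; z up. Stands on the display board, in front of the square cheese and to its left or right (sides are swapped from start to start)
- tall_center (a point): centre (half-way up) of the tall round cheese: an upright white drum, 50 mm diameter, 68 mm high with a bevelled top edge (upper 8 mm), loose, about 140 g; z up. Stands on the display board on the other side of the square cheese
- square_center (a point): centre (half-way up) of the square cheese: a golden-yellow block 54 x 54 mm, 46 mm high, loose, about 150 g; its x and y axes are square to its sides, z up. It stands at the middle of the back of the board with its sides nearly along the board's axes: close behind it (about 11 mm) is the marker block, and the two round cheeses fill the finger room at its left and right
- display_board: dark wooden trunk-slice board, fixed, 200 mm along its x, 300 mm along its y, 25 mm thick; origin at the centre of its underside, x to its back (turned by up to 0.2 rad from the robot's x). A fixed upright marker block (14 x 52 mm, 36 mm high) stands on it at x = +80 mm, y = 0. The round cheeses stand at about x = -5, y = +62 and -62 mm, with finger room before and behind them along x
- slate: dark grey flat slate, fixed, 240 mm along its x, 150 mm along its y, 10 mm thick; origin at the centre of its underside, top at +10 mm. Empty; on the left or right of the display board
- pan_top (a point): middle of the top face of the round steel pan (124 mm diameter) of a white counter scale, fixed; the scale's housing is 170 x 160 mm and the pan's top is 53 mm above the table; the pan does not give. On the other side from the slate
- jar_center (a point): centre of a little amber jar with a brass lid, 44 mm diameter, 54 mm high, loose, at one end of the display board: leave it
- log_center (a point): centre of a dark ash-coated cheese log, 82 mm long (its x), 32 mm diameter, loose, lying at the other end of the display board: leave it
Things that resemble listed ones, but are neither listed nor needed, are in the scene too. Leave any turquoise look-alike of the part that bears squat_center alone.

How it is judged (in metres and radians):
On the way, in this order (a step that is already met when the one before it is completed fails the run):
1. both round cheeses stand upright on the slate, released, and the square cheese has not been taken yet (x of squat_center in the frame of slate between -0.1 and 0.1 m and y of squat_center in the frame of slate between -0.055 and 0.055 m and z of squat_center in the frame of slate between 0.025 and 0.037 m and angle between each of squat_center, tall_center's own z axis and vertical below 0.15 rad and x of tall_center in the frame of slate between -0.1 and 0.1 m and y of tall_center in the frame of slate between -0.055 and 0.055 m and z of tall_center in the frame of slate between 0.038 and 0.05 m and linear speed of each of squat, tall below 0.02 m/s and angular speed of each of squat, tall below 0.2 rad/s and contact force between the fingers and squat below 0.1 N and contact force between the fingers and tall below 0.1 N and distance of square_center from where it was at the start of the episode below 0.02 m), for 0.2 s.
2. the square cheese stands released on the middle of the scale's pan while both round cheeses wait on the slate (x of squat_center in the frame of slate between -0.1 and 0.1 m and y of squat_center in the frame of slate between -0.055 and 0.055 m and z of squat_center in the frame of slate between 0.025 and 0.037 m and angle between each of squat_center, tall_center, square_center's own z axis and vertical below 0.15 rad and x of tall_center in the frame of slate between -0.1 and 0.1 m and y of tall_center in the frame of slate between -0.055 and 0.055 m and z of tall_center in the frame of slate between 0.038 and 0.05 m and horizontal distance between square_center and pan_top below 0.015 m and z of square_center in the frame of pan_top between 0.017 and 0.029 m and linear speed of square below 0.02 m/s and angular speed of square below 0.2 rad/s and contact force between the fingers and square below 0.1 N), for 0.2 s.
At the end, for the whole second after the job is handed in: The square cheese stands upright on the scale's pan within 15 mm of its middle; each round cheese stands upright on the display board within 15 mm of where it stood at the start; all released and at rest (horizontal distance between square_center and pan_top below 0.015 m and z of square_center in the frame of pan_top between 0.017 and 0.029 m and angle between each of square_center, squat_center, tall_center's own z axis and vertical below 0.15 rad and linear speed of each of square, squat, tall below 0.02 m/s and angular speed of each of square, squat, tall below 0.2 rad/s and contact force between the fingers and square below 0.1 N and distance of each of squat_center, tall_center from where it was at the start of the episode below 0.015 m and contact force between the fingers and squat below 0.1 N and contact force between the fingers and tall below 0.1 N); the robot touches nothing.
It fails at once if the jar or the log on the display board is disturbed (moved more than 20 mm) (distance of any of jar_center, log_center from where it was at the start of the episode above 0.02 m).
It also fails if it takes over 109 s, if anything falls off the work surface, if the arm or the gripper's body presses on something with over 40 N, if the wrist force passes 120 N, or if a joint passes its speed limit or range.

ROBOT

A 7-joint arm with a two-finger parallel gripper is mounted at the origin on the work surface. World frame = base frame: x ahead of the robot, y to its left, z up, the work surface at z = 0. Lengths are in m, angles in degrees, forces in N, time in s.
With the tool pointing down it reaches from about 0.425 to 0.8 m from the base axis. Payload 8.3 kg.
Tool frame: the origin (TCP) lies between the finger pads; the fingertips stand 22 mm ahead of it and the grasp point (between the pads) lies 3 mm ahead of it (r.tip_reach is the distance from the TCP to the fingertips, in m); z points along the fingers, y is the line along which they close (so a half turn about z gives the same grasp; the last joint's range is limited). The gripper opens to 85 mm and grips with 20 to 120 N. Pads are 22 mm wide; open, the fingers measure 114 mm over their backs; the gripper's body (76 mm by 85 mm) begins 54 mm behind the grasp point. The pads swing forward as they close: fully open they stand 13 mm farther back than shut.
Start: joints at [70.078, 21.967, 0.94, 78.501, -0.361, 79.538, -2.664], TCP at [0.176, -0.6, 0.253] pointing down, gripper open.
Joint ranges: [-169.22, 169.22], [-14.56, 117.87], [-87.37, 89.26], [10.42, 133.3], [-82.24, 262.24], [0.94, 117.77], [-172.7, 172.7]. Speed limits (degrees/s): [136.94, 136.94, 172.46, 172.46, 180, 180, 180].

INTERFACE

Orientations are given as [roll, pitch, yaw] about the fixed x, y, z axes, in that order (R = Rz(yaw) Ry(pitch) Rx(roll)).
In Python, from workcell import r, imaging gives the robot as it stands.
- The arm moves only by the tool carry_out, never from a script. Its argument "deltas" is a list of rows, each an object of numbers: "x", "y", "z": the shift along the tool's x, y, z in cm; "turn": the turn about the tool's z in degrees; "claw": the closure in counts, from 0 (fully open) to 255 (shut). In form: [{"x": .., "y": .., "z": .., "turn": .., "claw": ..}, ...]. A call has exactly 10 rows; each row shifts and turns the commanded pose from where the row before left it, along the tool's axes as they then stand; what a row does not reach is not made up. A row lasts 1/10 s, in which the tool goes at most 50 mm and 8.59 degrees, less where a joint would pass 70% of its speed; a pose out of reach is approached as far as the arm can. A call with a gripper value outside its range is refused whole. The fingers move at their own pace and stop on an object; the grip force is fixed at half the most. Time passes only in rows, so rows that do not move let the fingers close, or fill a call up. It gives the time, the measured TCP pose, the force, the opening and the grip force at its end, in the units of the state.
- r.get_state(): the state, without advancing time (a new reading comes with each control period).
- imaging.snapshot(name): name is "scene" or "top" or "wrist"; returns a dict with "img" (420x560x3 uint8, red, green, blue), "z_map" (420x560 float32, m along the optical axis (not along the pixel's ray), 0 where there is no reading), "fx", "fy", "cx", "cy" (pixels), "dist" ([k1, k2, p1, p2, k3] as OpenCV has them; the pictures are not rectified), "R" (3x3) and "t" (3): a world point X has camera coordinates R X + t. Camera axes: x right, y down, z forward; pixel columns grow to the right and rows downward; lengths in m; the calibration is good to about 2 mm. A picture is of the moment at which its call begins.
- r.job_done(): hands the job in; it is judged then, once.
Trained networks look in the newest picture that a camera, given by its name, has taken for a name from the list of things; names that differ only in an ending like _2 or _b are one class to them, and where a whole thing is asked for, a point or a joint stands for the part that bears it (a point fixed in the world has none). Each returns a list of dicts, best first, with "confidence" (0 to 1); they miss things now and then, are a little off and sometimes report something else, mostly with a low value. They report only what shows in the picture. A call takes as long as a camera call. They do not tell look-alikes from the thing itself.
- imaging.search_frame(camera, query): "at" ([x, y, z] in m, in the coordinates of the camera as it stood for that picture, good to about 4 mm: the middle of the surface that is visible of it).
The state is a dict: "time_s": time; "q": joint angles; "joint_vel": joint speeds; "joint_efforts": joint torques, N m; "tool_pos": TCP position; "tcp_rot": TCP orientation; "ft_force": force on the tool from outside, world axes, zero at the start; "moment": the same for the moment, N m; "opening": opening from 0.0 (shut) to 1.0 (fully open); "finger_force": force on a finger pad.
Only numpy, scipy, OpenCV 4.12 (cv2) and the standard library are available. Lean on these libraries where they do the work, as an engineer would, in place of code of your own. Each camera call takes 0.05 s, during which the arm holds its last target. There are 200 camera calls.

## Working session

There is one attempt and no reset: what is moved stays moved. The work goes in short steps, Python scripts to look and compute and a tool call to move; the robot and the scene stay as the last step left them, time stands still between calls to the robot, and variables do not carry over. Pictures are saved under pics/ and viewed, at most 14 in all, crops included, and the job is handed in when it is done.

Besides the shell and the picture viewer there is one more tool, called after "Request:" as name([rows], argument=value, ...), one row to a line, values as JSON. carry_out: Moves the arm, as the interface text tells. Its arguments: {"type":"object","properties":{"deltas":{"type":"array","items":{"type":"object","properties":{"x":{"type":"number"},"y":{"type":"number"},"z":{"type":"number"},"turn":{"type":"number"},"claw":{"type":"number"}}}}},"required":["deltas"]}

```bash
mkdir -p pics; ls
cat > h.py <<'E'
import numpy as np, cv2
from workcell import r, imaging
def snap(n,f=None):
    s=imaging.snapshot(n)
    if f: cv2.imwrite('pics/'+f,cv2.cvtColor(s['img'],cv2.COLOR_RGB2BGR))
    return s
def w(s,p): return np.array(s['R']).T@(np.array(p)-np.array(s['t']))
def cloud(s):
    h,wd=s['z_map'].shape
    K=np.array([[s['fx'],0,s['cx']],[0,s['fy'],s['cy']],[0,0,1]])
    u,v=np.meshgrid(np.arange(wd),np.arange(h))
    n=cv2.undistortPoints(np.stack([u,v],-1).reshape(-1,1,2).astype(float),K,np.array(s['dist'])).reshape(h,wd,2)
    z=s['z_map']
    P=np.dstack([n*z[...,None],z])
    return (P-np.array(s['t']))@np.array(s['R'])
E
python3 - <<'E'
from h import *
for n in ('top','scene'):
    s=snap(n,n+'0.png')
    for q in ['squat_center','tall_center','square_center','display_board','slate','pan_top','jar_center','log_center']:
        try: print(n,q,[(np.round(w(s,d['at']),3).tolist(),round(d['confidence'],2)) for d in imaging.search_frame(n,q)][:4])
        except Exception as e: print(q,e)
st=r.get_state(); print(st)
E
```

```text
pics
top squat_center [([0.342, -0.353, 0.04], 0.95), ([0.329, -0.223, 0.044], 0.74), ([0.532, -0.107, 0.068], 0.61), ([0.529, -0.33, 0.012], 0.52)]
top tall_center [([0.545, 0.017, 0.093], 0.54)]
top square_center [([0.58, -0.048, 0.074], 0.66)]
top display_board [([0.531, -0.032, 0.024], 0.8)]
top slate [([0.532, -0.331, 0.013], 0.79)]
top pan_top [([0.53, -0.031, 0.024], 0.73), ([0.515, 0.344, 0.027], 0.72), ([0.555, 0.078, 0.08], 0.6)]
top jar_center [([0.549, 0.081, 0.077], 0.5)]
top log_center [([0.547, -0.163, 0.061], 0.93)]
scene squat_center [([0.54, -0.097, 0.066], 0.95), ([0.351, -0.349, 0.04], 0.83), ([0.337, -0.213, 0.037], 0.57), ([0.583, -0.01, 0.021], 0.43)]
scene tall_center [([0.564, 0.086, 0.075], 0.67), ([0.561, 0.029, 0.088], 0.56), ([0.534, -0.325, 0.008], 0.52)]
scene square_center [([0.584, -0.045, 0.07], 0.6)]
scene display_board [([0.583, -0.011, 0.02], 0.57)]
scene slate [([0.538, -0.326, 0.007], 0.75)]
scene pan_top [([0.534, 0.361, 0.035], 0.67)]
scene jar_center [([0.565, 0.085, 0.075], 0.59)]
scene log_center [([0.549, -0.161, 0.052], 0.8)]
{'time_s': 0.9, 'q': array([70.07900404, 21.96486139,  0.94061924, 78.50073392, -0.36215689,
       79.53791864, -2.66342597]), 'joint_vel': array([-0.03089868,  0.03100164,  0.06580673, -0.01022184, -0.05446159,
        0.09294416,  0.01589417]), 'joint_efforts': array([-1.31355176e-05, -6.27313828e+01,  8.42837468e-01, -3.72080755e+01,
        1.63639337e-02,  2.72994177e-03, -1.01894992e-05]), 'tool_pos': array([ 0.17563269, -0.59980015,  0.25330665]), 'tcp_rot': array([-1.79999164e+02, -4.28744972e-03,  1.63194492e+01]), 'ft_force': array([ 0.33111478, -0.71168795, -0.75246608]), 'moment': array([-0.02470428,  0.02664556, -0.04375698]), 'finger_force': 0.0, 'opening': 0.9989279963648738}
```

View pics/top0.png

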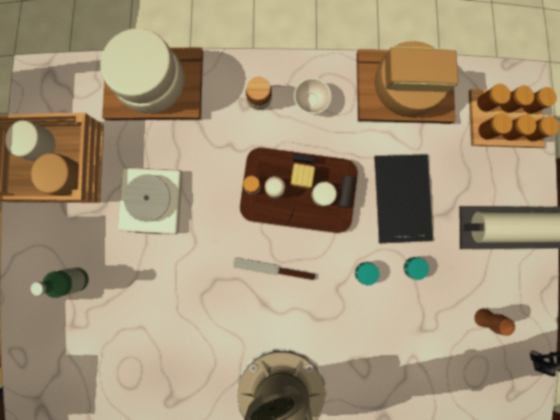

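View pics/scene0.png

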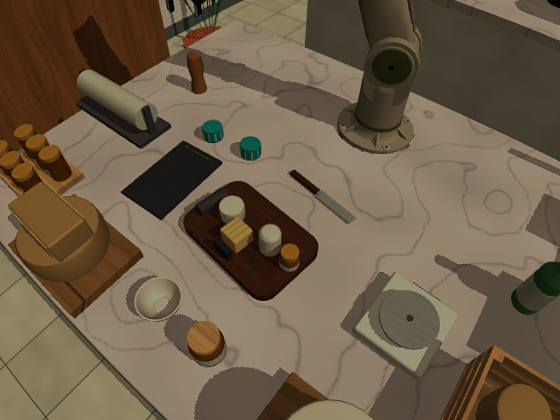

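Run:
```python
from h import *
s=snap('top'); C=cloud(s); ok=s['z_map']>0
np.save('c.npy',C); np.save('img.npy',s['img'])
def reg(name,x0,x1,y0,y1,z0,z1):
    m=ok&(C[...,0]>x0)&(C[...,0]<x1)&(C[...,1]>y0)&(C[...,1]<y1)&(C[...,2]>z0)&(C[...,2]<z1)
    m=cv2.morphologyEx(m.astype(np.uint8),cv2.MORPH_OPEN,np.ones((3,3)))>0
    P=C[m]
    if len(P)<5: print(name,len(P));return
    rc=cv2.minAreaRect(P[:,:2].astype(np.float32)*1000); cc=cv2.minEnclosingCircle(P[:,:2].astype(np.float32)*1000)
    print(name,len(P),'z',np.round(np.median(P[:,2]),4),'rect',np.round(np.array([*rc[0],*rc[1],rc[2]]),1),'circ',np.round([*cc[0],cc[1]],1),'mean',np.round(P.mean(0),4))
reg('squat',.48,.58,-.15,-.06,.058,.08)
reg('tall',.49,.60,-.02,.07,.082,.11)
reg('square',.53,.64,-.09,-.0,.063,.08)
reg('marker',.60,.70,-.1,.05,.054,.07)
reg('board',.38,.70,-.22,.16,.018,.032)
reg('slate',.38,.70,-.45,-.22,.006,.016)
reg('pan',.40,.70,.22,.5,.049,.06)
reg('jar',.5,.6,.055,.12,.07,.09)
```

```text
squat 503 z 0.0679 rect [538.8 -93.4  88.8  58.3  67.3] circ [544.8 -93.9  47.1] mean [ 0.5376 -0.1006  0.068 ]
tall 302 z 0.0921 rect [549.   19.5  47.4  47.4  71. ] circ [548.6  19.3  24.6] mean [0.548  0.0196 0.0916]
square 465 z 0.0712 rect [570.6 -58.8  70.5  70.1  81. ] circ [570.1 -58.9  48.1] mean [ 0.5762 -0.0528  0.0712]
marker 112 z 0.0615 rect [626.3 -54.2  50.2  14.5  83.7] circ [625.4 -54.1  25.6] mean [ 0.6255 -0.0541  0.0614]
board 6141 z 0.0256 rect [546.9 -45.  301.7 200.9  82.7] circ [546.5 -45.  166.3] mean [ 0.5404 -0.0383  0.0256]
slate 4570 z 0.0108 rect [ 530.1 -330.6  240.7  151.6    2.9] circ [ 530.7 -331.4  139.2] mean [ 0.5292 -0.3294  0.0108]
pan 1709 z 0.0537 rect [522.3 352.2 120.  121.2   0.8] circ [521.  353.   62.7] mean [0.5211 0.3519 0.0537]
jar 195 z 0.0796 rect [556.2  78.9  38.3  35.3   1. ] circ [556.   78.8  20.1] mean [0.5557 0.079  0.0796]
```

Request:
carry_out([
  {"turn":-8.3},
  {"turn":-8.3},
  {"turn":-8.3},
  {"turn":-8.3},
  {"turn":-8.3},
  {"turn":-8.3},
  {"turn":-8.3},
  {"turn":-8.3},
  {"x":3.8,"y":2.1},
  {"x":3.8,"y":2.1},
])

```text
schema error: expected keys x, y, z, turn, claw
```

Request:
carry_out([
  {"x":4.3,"y":2.1},
  {"x":4.3,"y":2.1},
  {"x":4.3,"y":2.1},
  {"x":4.3,"y":2.1},
  {"x":4.3,"y":2.1},
  {"x":4.3,"y":2.1},
  {"x":4.3,"y":2.1},
  {"x":4.3,"y":2.1},
  {"x":4.3,"y":2.1},
  {"x":4.3,"y":2.1},
])

```text
schema error: expected keys x, y, z, turn, claw
```

Request:
carry_out([
  {"x":4.0,"y":2.0},
  {"x":3.0,"y":2.0},
  {},
  {},
  {},
  {},
  {},
  {},
  {},
  {},
])

```text
schema error: expected keys x, y, z, turn, claw
```

```bash
cat >> h.py <<'E'
def measure(s,C,name,x0,x1,y0,y1,z0,z1):
    m=(s['z_map']>0)&(C[...,0]>x0)&(C[...,0]<x1)&(C[...,1]>y0)&(C[...,1]<y1)&(C[...,2]>z0)&(C[...,2]<z1)
    m=cv2.morphologyEx(m.astype(np.uint8),cv2.MORPH_OPEN,np.ones((5,5)))
    n,l,st,_=cv2.connectedComponentsWithStats(m)
    if n<2: print(name,'none'); return
    P=C[l==1+st[1:,4].argmax()]
    f=P[:,:2].astype(np.float32)*1000
    rc=cv2.minAreaRect(f); cc=cv2.minEnclosingCircle(f)
    print(name,len(P),'z',np.round(np.median(P[:,2]),4),'rect',np.round([*rc[0],*rc[1],rc[2]],1),'circ',np.round([*cc[0],cc[1]],1))
E
python3 - <<'E'
from h import *
s=snap('wrist','w1.png'); C=cloud(s)
measure(s,C,'squat',.45,.60,-.16,-.05,.062,.0695)
measure(s,C,'tall',.49,.60,-.02,.07,.086,.11)
measure(s,C,'square',.53,.64,-.11,.02,.0695,.078)
measure(s,C,'marker',.60,.70,-.1,.05,.054,.07)
measure(s,C,'board',.38,.70,-.22,.16,.018,.032)
measure(s,C,'jar',.5,.6,.055,.12,.07,.09)
st=r.get_state(); print(st['time_s'],st['tool_pos'],st['tcp_rot'],st['q'])
E
```

```text
squat none
tall none
square none
marker none
board none
jar none
1.0 [ 0.17565015 -0.59981516  0.25333576] [ 1.79996907e+02 -4.63081225e-03  1.63192662e+01] [70.07854605 21.96371197  0.93989738 78.49862564 -0.36202379 79.53723035
 -2.66477377]
```

View pics/w1.png

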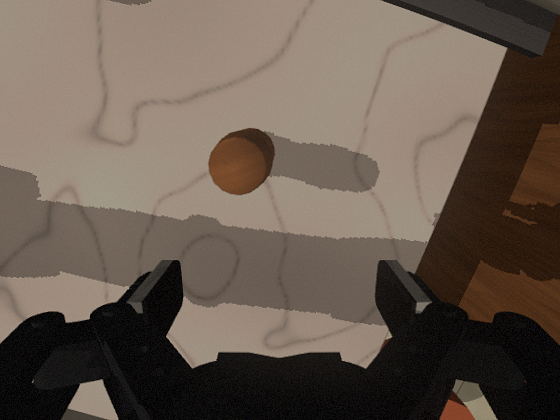

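The schema needs every key in every row. This wrist picture is still from the start pose: a pepper mill at (240,160), with the fingers at (150,300) and (405,300).

Request:
carry_out([
  {"x":0,"y":0,"z":0,"turn":-8.3,"claw":0},
  {"x":0,"y":0,"z":0,"turn":-8.3,"claw":0},
  {"x":0,"y":0,"z":0,"turn":-8.3,"claw":0},
  {"x":0,"y":0,"z":0,"turn":-8.3,"claw":0},
  {"x":0,"y":0,"z":0,"turn":-8.3,"claw":0},
  {"x":0,"y":0,"z":0,"turn":-8.3,"claw":0},
  {"x":0,"y":0,"z":0,"turn":-8.3,"claw":0},
  {"x":0,"y":0,"z":0,"turn":-8.3,"claw":0},
  {"x":3.8,"y":2.1,"z":0,"turn":0,"claw":0},
  {"x":3.8,"y":2.1,"z":0,"turn":0,"claw":0},
])

```text
time_s: 2.0
tool_pos: [0.2263, -0.5296, 0.2527]
tcp_rot: [-180.0, -0.0, 82.6]
ft_force: [1.5, 0.2, -0.3]
opening: 0.995
finger_force: 0.0
```

Request:
carry_out([
  {"x":4.3,"y":2.1,"z":0,"turn":0,"claw":0},
  {"x":4.3,"y":2.1,"z":0,"turn":0,"claw":0},
  {"x":4.3,"y":2.1,"z":0,"turn":0,"claw":0},
  {"x":4.3,"y":2.1,"z":0,"turn":0,"claw":0},
  {"x":4.3,"y":2.1,"z":0,"turn":0,"claw":0},
  {"x":4.3,"y":2.1,"z":0,"turn":0,"claw":0},
  {"x":4.3,"y":2.1,"z":0,"turn":0,"claw":0},
  {"x":4.3,"y":2.1,"z":0,"turn":0,"claw":0},
  {"x":4.3,"y":2.1,"z":0,"turn":0,"claw":0},
  {"x":4.3,"y":2.1,"z":0,"turn":0,"claw":0},
])

```text
time_s: 3.0
tool_pos: [0.4905, -0.1282, 0.2538]
tcp_rot: [179.9, 0.0, 82.7]
ft_force: [0.8, -0.8, 0.3]
opening: 1.002
finger_force: 0.0
```

Request:
carry_out([
  {"x":4.0,"y":1.0,"z":0,"turn":0,"claw":0},
  {"x":3.0,"y":1.0,"z":0,"turn":0,"claw":0},
  {"x":0,"y":0,"z":0,"turn":0,"claw":0},
  {"x":0,"y":0,"z":0,"turn":0,"claw":0},
  {"x":0,"y":0,"z":0,"turn":0,"claw":0},
  {"x":0,"y":0,"z":0,"turn":0,"claw":0},
  {"x":0,"y":0,"z":0,"turn":0,"claw":0},
  {"x":0,"y":0,"z":0,"turn":0,"claw":0},
  {"x":0,"y":0,"z":0,"turn":0,"claw":0},
  {"x":0,"y":0,"z":0,"turn":0,"claw":0},
])

```text
time_s: 4.0
tool_pos: [0.5184, -0.063, 0.2533]
tcp_rot: [180.0, -0.0, 82.7]
ft_force: [-0.2, 0.4, 0.8]
opening: 0.997
finger_force: 0.0
```

```bash
cat > m.py <<'E'
from h import *
s=snap('wrist','w2.png'); C=cloud(s)
measure(s,C,'squat',.45,.60,-.16,-.05,.062,.0695)
measure(s,C,'tall',.49,.60,-.02,.07,.086,.11)
measure(s,C,'square',.53,.64,-.11,.02,.0695,.078)
measure(s,C,'marker',.60,.70,-.1,.05,.054,.07)
measure(s,C,'board',.38,.70,-.22,.16,.018,.032)
measure(s,C,'jar',.5,.6,.055,.12,.07,.09)
st=r.get_state(); print(st['time_s'],st['tool_pos'],st['tcp_rot'],st['q'])
E
python3 m.py
```

```text
squat 2560 z 0.0669 rect [ 533.9 -104.8   58.6   57.3   82.5] circ [ 533.8 -104.9   29.6]
tall 2561 z 0.0925 rect [549.   20.8  46.1  46.4  83.6] circ [549.   20.8  24. ]
square 2662 z 0.0712 rect [580.2 -50.2  50.7  51.3  81.8] circ [580.  -49.1  33.6]
marker 801 z 0.061 rect [625.7 -53.1  51.1  14.9  82.1] circ [625.9 -52.9  25.9]
board 30907 z 0.0252 rect [546.7 -43.3 300.4 201.6  82.9] circ [544.2 -41.8 166.3]
jar 1922 z 0.0792 rect [555.7  79.3  37.5  38.4  82.1] circ [555.8  80.5  20.1]
4.05 [ 0.51841304 -0.06299409  0.25335044] [ 1.79997556e+02 -4.34008684e-03  8.27122651e+01] [ 34.66747082  12.26708    -36.23459761  93.26740105   7.4049031
  76.88843335  -9.91448515]
```

View pics/w2.png

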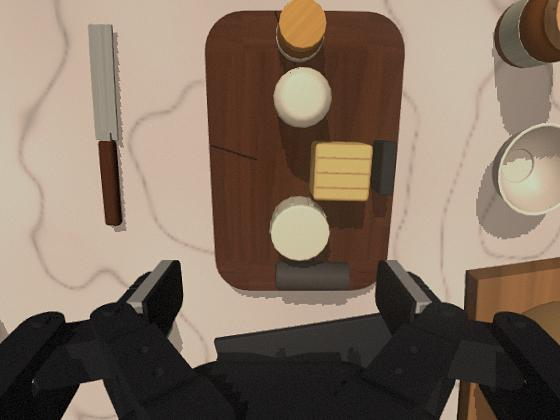

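Request:
carry_out([
  {"x":-4.0,"y":2.1,"z":0,"turn":0,"claw":0},
  {"x":0,"y":0,"z":4,"turn":0,"claw":0},
  {"x":0,"y":0,"z":4,"turn":0,"claw":0},
  {"x":0,"y":0,"z":4,"turn":0,"claw":0},
  {"x":0,"y":0,"z":3,"turn":0,"claw":0},
  {"x":0,"y":0,"z":2.2,"turn":0,"claw":0},
  {"x":0,"y":0,"z":1.5,"turn":0,"claw":0},
  {"x":0,"y":0,"z":1.5,"turn":0,"claw":0},
  {"x":0,"y":0,"z":0,"turn":0,"claw":0},
  {"x":0,"y":0,"z":0,"turn":0,"claw":0},
])

```text
time_s: 5.05
tool_pos: [0.5347, -0.1052, 0.0519]
tcp_rot: [180.0, -0.0, 82.7]
ft_force: [-0.1, 0.2, 1.1]
opening: 1.002
finger_force: 0.0
```

Request:
carry_out([
  {"x":0,"y":0,"z":0,"turn":0,"claw":255},
  {"x":0,"y":0,"z":0,"turn":0,"claw":255},
  {"x":0,"y":0,"z":0,"turn":0,"claw":255},
  {"x":0,"y":0,"z":0,"turn":0,"claw":255},
  {"x":0,"y":0,"z":0,"turn":0,"claw":255},
  {"x":0,"y":0,"z":0,"turn":0,"claw":255},
  {"x":0,"y":0,"z":0,"turn":0,"claw":255},
  {"x":0,"y":0,"z":0,"turn":0,"claw":255},
  {"x":0,"y":0,"z":0,"turn":0,"claw":255},
  {"x":0,"y":0,"z":0,"turn":0,"claw":255},
])

```text
time_s: 6.05
tool_pos: [0.5352, -0.1054, 0.0527]
tcp_rot: [179.9, 0.0, 82.7]
ft_force: [-1.5, 0.0, 6.4]
opening: 0.678
finger_force: 65.0
```

Request:
carry_out([
  {"x":0,"y":0,"z":-1.5,"turn":0,"claw":255},
  {"x":0,"y":0,"z":-3,"turn":0,"claw":255},
  {"x":0,"y":0,"z":-3.5,"turn":0,"claw":255},
  {"x":-2.5,"y":-0.4,"z":0,"turn":0,"claw":255},
  {"x":-4,"y":-0.5,"z":0,"turn":0,"claw":255},
  {"x":-4,"y":-0.5,"z":0,"turn":0,"claw":255},
  {"x":-4,"y":-0.5,"z":0,"turn":0,"claw":255},
  {"x":-4,"y":-0.5,"z":0,"turn":0,"claw":255},
  {"x":-3,"y":-0.4,"z":0,"turn":0,"claw":255},
  {"x":-2,"y":-0.2,"z":0,"turn":0,"claw":255},
])

```text
time_s: 7.05
tool_pos: [0.4731, -0.3377, 0.1322]
tcp_rot: [180.0, 0.1, 82.5]
ft_force: [-0.1, -0.2, -1.9]
opening: 0.685
finger_force: 64.7
```

Request:
carry_out([
  {"x":0,"y":0,"z":3,"turn":0,"claw":255},
  {"x":0,"y":0,"z":3,"turn":0,"claw":255},
  {"x":0,"y":0,"z":2,"turn":0,"claw":255},
  {"x":0,"y":0,"z":0.8,"turn":0,"claw":255},
  {"x":0,"y":0,"z":0.3,"turn":0,"claw":255},
  {"x":0,"y":0,"z":0.3,"turn":0,"claw":255},
  {"x":0,"y":0,"z":0,"turn":0,"claw":255},
  {"x":0,"y":0,"z":0,"turn":0,"claw":255},
  {"x":0,"y":0,"z":0,"turn":0,"claw":255},
  {"x":0,"y":0,"z":0,"turn":0,"claw":255},
])

```text
time_s: 8.05
tool_pos: [0.4749, -0.3347, 0.0378]
tcp_rot: [180.0, 0.0, 82.7]
ft_force: [0.3, -0.0, 0.9]
opening: 0.679
finger_force: 64.8
```

Request:
carry_out([
  {"x":0,"y":0,"z":0,"turn":0,"claw":0},
  {"x":0,"y":0,"z":0,"turn":0,"claw":0},
  {"x":0,"y":0,"z":0,"turn":0,"claw":0},
  {"x":0,"y":0,"z":0,"turn":0,"claw":0},
  {"x":0,"y":0,"z":0,"turn":0,"claw":0},
  {"x":0,"y":0,"z":-2,"turn":0,"claw":0},
  {"x":0,"y":0,"z":-4,"turn":0,"claw":0},
  {"x":0,"y":0,"z":-4,"turn":0,"claw":0},
  {"x":0,"y":0,"z":-4,"turn":0,"claw":0},
  {"x":0,"y":0,"z":-3,"turn":0,"claw":0},
])

```text
time_s: 9.05
tool_pos: [0.4752, -0.3346, 0.2102]
tcp_rot: [179.9, 0.1, 82.7]
ft_force: [-0.0, -0.6, -0.1]
opening: 0.999
finger_force: 0.0
```

Request:
carry_out([
  {"x":4,"y":0.3,"z":0,"turn":0,"claw":0},
  {"x":4,"y":0.3,"z":0,"turn":0,"claw":0},
  {"x":4,"y":0.3,"z":0,"turn":0,"claw":0},
  {"x":4,"y":0.3,"z":0,"turn":0,"claw":0},
  {"x":4,"y":0.3,"z":0,"turn":0,"claw":0},
  {"x":4,"y":0.3,"z":0,"turn":0,"claw":0},
  {"x":4,"y":0.3,"z":0,"turn":0,"claw":0},
  {"x":3,"y":0.3,"z":0,"turn":0,"claw":0},
  {"x":2.5,"y":0.2,"z":0,"turn":0,"claw":0},
  {"x":0,"y":0,"z":0,"turn":0,"claw":0},
])

```text
time_s: 10.05
tool_pos: [0.5431, -0.0005, 0.2077]
tcp_rot: [180.0, -0.1, 83.1]
ft_force: [-0.8, -0.1, -1.0]
opening: 0.997
finger_force: 0.0
```

```bash
cat > m2.py <<'E'
from h import *
s=snap('top'); C=cloud(s)
measure(s,C,'squat on slate',.38,.68,-.45,-.22,.044,.065)
measure(s,C,'tall on slate',.38,.68,-.45,-.22,.068,.1)
measure(s,C,'square',.5,.66,-.11,.02,.0695,.08)
measure(s,C,'pan obj',.4,.65,.25,.45,.09,.12)
st=r.get_state(); print(st['time_s'],st['tool_pos'],st['tcp_rot'],st['q'])
E
python3 m2.py
```

```text
squat on slate 363 z 0.0527 rect [ 474.9 -334.2   57.1   53.4    7.3] circ [ 475.9 -336.9   30.2]
tall on slate none
square none
pan obj none
10.1 [ 0.54293037 -0.00321465  0.2074765 ] [ 1.79989846e+02 -4.30974542e-02  8.29614300e+01] [ 28.87542727  17.40691983 -38.74136564  94.14885704  11.28536142
  72.41307259 -19.04702676]
```

Request:
carry_out([
  {"x":2.4,"y":0.3,"z":0,"turn":0,"claw":0},
  {"x":0,"y":0,"z":2,"turn":0,"claw":0},
  {"x":0,"y":0,"z":3.5,"turn":0,"claw":0},
  {"x":0,"y":0,"z":3.5,"turn":0,"claw":0},
  {"x":0,"y":0,"z":2.5,"turn":0,"claw":0},
  {"x":0,"y":0,"z":1.5,"turn":0,"claw":0},
  {"x":0,"y":0,"z":1.5,"turn":0,"claw":0},
  {"x":0,"y":0,"z":0,"turn":0,"claw":0},
  {"x":0,"y":0,"z":0,"turn":0,"claw":0},
  {"x":0,"y":0,"z":0,"turn":0,"claw":255},
])

```text
time_s: 11.1
tool_pos: [0.5499, 0.0179, 0.0636]
tcp_rot: [179.9, -0.0, 82.7]
ft_force: [0.3, 0.5, 0.0]
opening: 0.859
finger_force: 0.0
```

Request:
carry_out([
  {"x":0,"y":0,"z":0,"turn":0,"claw":255},
  {"x":0,"y":0,"z":0,"turn":0,"claw":255},
  {"x":0,"y":0,"z":0,"turn":0,"claw":255},
  {"x":0,"y":0,"z":0,"turn":0,"claw":255},
  {"x":0,"y":0,"z":0,"turn":0,"claw":255},
  {"x":0,"y":0,"z":0,"turn":0,"claw":255},
  {"x":0,"y":0,"z":0,"turn":0,"claw":255},
  {"x":0,"y":0,"z":0,"turn":0,"claw":255},
  {"x":0,"y":0,"z":0,"turn":0,"claw":255},
  {"x":0,"y":0,"z":0,"turn":0,"claw":255},
])

```text
time_s: 12.1
tool_pos: [0.5497, 0.018, 0.0635]
tcp_rot: [179.9, -0.0, 82.7]
ft_force: [-0.4, 0.8, 5.9]
opening: 0.569
finger_force: 62.4
```

Request:
carry_out([
  {"x":0,"y":0,"z":-2,"turn":0,"claw":255},
  {"x":0,"y":0,"z":-4,"turn":0,"claw":255},
  {"x":0,"y":0,"z":-4,"turn":0,"claw":255},
  {"x":-2.4,"y":0.6,"z":0,"turn":0,"claw":255},
  {"x":-4,"y":1,"z":0,"turn":0,"claw":255},
  {"x":-4,"y":1,"z":0,"turn":0,"claw":255},
  {"x":-4,"y":1,"z":0,"turn":0,"claw":255},
  {"x":-4,"y":1,"z":0,"turn":0,"claw":255},
  {"x":-4,"y":1,"z":0,"turn":0,"claw":255},
  {"x":-4,"y":1,"z":0,"turn":0,"claw":255},
])

```text
time_s: 13.1
tool_pos: [0.5807, -0.254, 0.1622]
tcp_rot: [-180.0, 0.0, 82.7]
ft_force: [1.0, 0.8, -1.5]
opening: 0.572
finger_force: 62.5
```

Request:
carry_out([
  {"x":-4,"y":0.8,"z":0,"turn":0,"claw":255},
  {"x":-2.5,"y":0.3,"z":0,"turn":0,"claw":255},
  {"x":-1,"y":0.1,"z":0,"turn":0,"claw":255},
  {"x":0,"y":0,"z":3,"turn":0,"claw":255},
  {"x":0,"y":0,"z":4,"turn":0,"claw":255},
  {"x":0,"y":0,"z":3,"turn":0,"claw":255},
  {"x":0,"y":0,"z":0.8,"turn":0,"claw":255},
  {"x":0,"y":0,"z":0.3,"turn":0,"claw":255},
  {"x":0,"y":0,"z":0.3,"turn":0,"claw":255},
  {"x":0,"y":0,"z":0,"turn":0,"claw":255},
])

```text
time_s: 14.1
tool_pos: [0.5844, -0.3284, 0.05]
tcp_rot: [179.9, 0.0, 82.7]
ft_force: [0.8, 0.5, -1.9]
opening: 0.566
finger_force: 62.5
```

Request:
carry_out([
  {"x":0,"y":0,"z":0,"turn":0,"claw":255},
  {"x":0,"y":0,"z":0,"turn":0,"claw":255},
  {"x":0,"y":0,"z":0,"turn":0,"claw":0},
  {"x":0,"y":0,"z":0,"turn":0,"claw":0},
  {"x":0,"y":0,"z":0,"turn":0,"claw":0},
  {"x":0,"y":0,"z":0,"turn":0,"claw":0},
  {"x":0,"y":0,"z":0,"turn":0,"claw":0},
  {"x":0,"y":0,"z":0,"turn":0,"claw":0},
  {"x":0,"y":0,"z":-2,"turn":0,"claw":0},
  {"x":0,"y":0,"z":-4,"turn":0,"claw":0},
])

```text
time_s: 15.1
tool_pos: [0.581, -0.3274, 0.1051]
tcp_rot: [-179.6, -0.2, 82.7]
ft_force: [0.6, -1.4, 0.5]
opening: 1.004
finger_force: 0.0
```

Request:
carry_out([
  {"x":0,"y":0,"z":-4,"turn":-4,"claw":0},
  {"x":0,"y":0,"z":-4,"turn":-8.3,"claw":0},
  {"x":0,"y":0,"z":-2,"turn":-8.3,"claw":0},
  {"x":0,"y":0,"z":0,"turn":-8.3,"claw":0},
  {"x":0,"y":0,"z":0,"turn":-8.3,"claw":0},
  {"x":0,"y":0,"z":0,"turn":-8.3,"claw":0},
  {"x":0,"y":0,"z":0,"turn":-8.3,"claw":0},
  {"x":0,"y":0,"z":0,"turn":-8.3,"claw":0},
  {"x":0,"y":0,"z":0,"turn":-8.3,"claw":0},
  {"x":0,"y":0,"z":0,"turn":-8.3,"claw":0},
])

```text
time_s: 16.1
tool_pos: [0.5833, -0.3283, 0.2083]
tcp_rot: [-180.0, -0.0, 161.8]
ft_force: [0.1, 0.1, 0.2]
opening: 1.004
finger_force: 0.0
```

Request:
carry_out([
  {"x":0,"y":0,"z":0,"turn":-8.3,"claw":0},
  {"x":0,"y":0,"z":0,"turn":-2.3,"claw":0},
  {"x":0.7,"y":3,"z":0,"turn":0,"claw":0},
  {"x":0.7,"y":4,"z":0,"turn":0,"claw":0},
  {"x":0.7,"y":4,"z":0,"turn":0,"claw":0},
  {"x":0.7,"y":4,"z":0,"turn":0,"claw":0},
  {"x":0.7,"y":4,"z":0,"turn":0,"claw":0},
  {"x":0.4,"y":4,"z":0,"turn":0,"claw":0},
  {"x":0.4,"y":3,"z":0,"turn":0,"claw":0},
  {"x":0,"y":1.5,"z":0,"turn":0,"claw":0},
])

```text
time_s: 17.1
tool_pos: [0.5787, -0.0462, 0.2089]
tcp_rot: [180.0, 0.0, 172.3]
ft_force: [1.1, 0.9, -0.6]
opening: 1.002
finger_force: 0.0
```

```bash
cat >> m2.py <<'E'
s=snap('wrist','w3.png'); C=cloud(s)
measure(s,C,'square wrist',.5,.66,-.11,.02,.0695,.08)
E
python3 m2.py
```

```text
squat on slate 395 z 0.0528 rect [ 4.748e+02 -3.359e+02  5.500e+01  5.690e+01  1.000e-01] circ [ 475.2 -336.1   30.2]
tall on slate 279 z 0.0779 rect [ 584.7 -324.4   45.1   45.8    1.7] circ [ 584.6 -325.3   25. ]
square 41 z 0.0725 rect [569.3 -33.2  16.1  12.8   0.8] circ [569.3 -33.1   9.9]
pan obj none
17.15 [ 0.5790298  -0.04497288  0.20893003] [1.79922658e+02 4.74094198e-02 1.72346775e+02] [ 40.94362399  26.73273178 -53.62845139  87.85487219  21.81270551
  76.44453261  67.46806974]
square wrist 3555 z 0.0711 rect [579.6 -50.7  51.4  51.4  82.3] circ [579.8 -50.8  34. ]
```

Request:
carry_out([
  {"x":-0.2,"y":-0.6,"z":0,"turn":0,"claw":0},
  {"x":0,"y":0,"z":3,"turn":0,"claw":0},
  {"x":0,"y":0,"z":4,"turn":0,"claw":0},
  {"x":0,"y":0,"z":3,"turn":0,"claw":0},
  {"x":0,"y":0,"z":2.8,"turn":0,"claw":0},
  {"x":0,"y":0,"z":1.5,"turn":0,"claw":0},
  {"x":0,"y":0,"z":1.5,"turn":0,"claw":0},
  {"x":0,"y":0,"z":0,"turn":0,"claw":0},
  {"x":0,"y":0,"z":0,"turn":0,"claw":0},
  {"x":0,"y":0,"z":0,"turn":0,"claw":255},
])

```text
time_s: 18.2
tool_pos: [0.5811, -0.0563, 0.0517]
tcp_rot: [180.0, 0.1, 172.0]
ft_force: [-0.1, 0.5, -0.4]
opening: 0.857
finger_force: 0.0
```

Request:
carry_out([
  {"x":0,"y":0,"z":0,"turn":0,"claw":255},
  {"x":0,"y":0,"z":0,"turn":0,"claw":255},
  {"x":0,"y":0,"z":0,"turn":0,"claw":255},
  {"x":0,"y":0,"z":0,"turn":0,"claw":255},
  {"x":0,"y":0,"z":0,"turn":0,"claw":255},
  {"x":0,"y":0,"z":0,"turn":0,"claw":255},
  {"x":0,"y":0,"z":0,"turn":0,"claw":255},
  {"x":0,"y":0,"z":0,"turn":0,"claw":255},
  {"x":0,"y":0,"z":-1.5,"turn":0,"claw":255},
  {"x":0,"y":0,"z":-3,"turn":0,"claw":255},
])

```text
time_s: 19.2
tool_pos: [0.5783, -0.0565, 0.0944]
tcp_rot: [-180.0, -0.3, 172.0]
ft_force: [0.4, -0.4, -0.8]
opening: 0.623
finger_force: 63.3
```

Request:
carry_out([
  {"x":0,"y":0,"z":-4,"turn":0,"claw":255},
  {"x":0,"y":0,"z":-2,"turn":0,"claw":255},
  {"x":0.6,"y":2,"z":0,"turn":0,"claw":255},
  {"x":1.2,"y":4,"z":0,"turn":0,"claw":255},
  {"x":1.2,"y":4,"z":0,"turn":0,"claw":255},
  {"x":1.2,"y":4,"z":0,"turn":0,"claw":255},
  {"x":1.2,"y":4,"z":0,"turn":0,"claw":255},
  {"x":1.2,"y":4,"z":0,"turn":0,"claw":255},
  {"x":1.2,"y":4,"z":0,"turn":0,"claw":255},
  {"x":1.2,"y":4,"z":0,"turn":0,"claw":255},
])

```text
time_s: 20.2
tool_pos: [0.5321, 0.2547, 0.1563]
tcp_rot: [-180.0, 0.0, 172.0]
ft_force: [1.0, -0.7, -1.8]
opening: 0.625
finger_force: 63.4
```

Request:
carry_out([
  {"x":1.2,"y":4,"z":0,"turn":0,"claw":255},
  {"x":1.0,"y":3.5,"z":0,"turn":0,"claw":255},
  {"x":0.3,"y":2,"z":0,"turn":0,"claw":255},
  {"x":0,"y":0.2,"z":0,"turn":0,"claw":255},
  {"x":0,"y":0,"z":3,"turn":0,"claw":255},
  {"x":0,"y":0,"z":1.5,"turn":0,"claw":255},
  {"x":0,"y":0,"z":0,"turn":0,"claw":255},
  {"x":0,"y":0,"z":0,"turn":0,"claw":255},
  {"x":0,"y":0,"z":0,"turn":0,"claw":255},
  {"x":0,"y":0,"z":0,"turn":0,"claw":255},
])

```text
time_s: 21.2
tool_pos: [0.5218, 0.3531, 0.1116]
tcp_rot: [179.9, 0.1, 172.0]
ft_force: [0.2, -0.4, -1.1]
opening: 0.624
finger_force: 63.6
```

Run:
```python
from h import *
s=snap('wrist','w4.png'); C=cloud(s)
measure(s,C,'pan',.4,.7,.2,.5,.049,.058)
measure(s,C,'cheese',.4,.7,.2,.5,.11,.16)
st=r.get_state(); print(st['time_s'],st['tool_pos'],st['tcp_rot'],st['q'])
```

```text
pan 15620 z 0.0532 rect [498.7 357.5 122.4  78.4  81.3] circ [519.5 354.3  61.4]
cheese 34535 z 0.1314 rect [516.1 353.3 122.1  46.9  82.1] circ [517.2 353.2  61.5]
21.25 [0.52172654 0.35315219 0.11143064] [1.79941155e+02 6.68965340e-02 1.72004142e+02] [ -2.23082571  38.12191271 -51.23852952  86.36918259  30.77449694
  70.29131586  24.04973171]
```

View pics/w4.png

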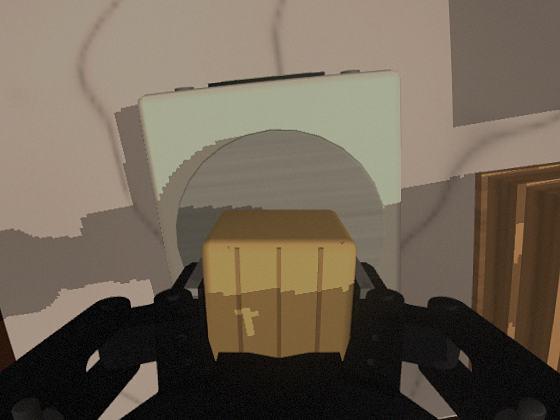

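The cheese (280,290) is gripped squarely over the pan (centre column about 280), so I'll lower it and let go.

Request:
carry_out([
  {"x":0,"y":0,"z":1.5,"turn":0,"claw":255},
  {"x":0,"y":0,"z":0.9,"turn":0,"claw":255},
  {"x":0,"y":0,"z":0.4,"turn":0,"claw":255},
  {"x":0,"y":0,"z":0.3,"turn":0,"claw":255},
  {"x":0,"y":0,"z":0,"turn":0,"claw":255},
  {"x":0,"y":0,"z":0,"turn":0,"claw":255},
  {"x":0,"y":0,"z":0,"turn":0,"claw":255},
  {"x":0,"y":0,"z":0,"turn":0,"claw":255},
  {"x":0,"y":0,"z":0,"turn":0,"claw":255},
  {"x":0,"y":0,"z":0,"turn":0,"claw":255},
])

```text
time_s: 22.25
tool_pos: [0.5211, 0.3528, 0.0799]
tcp_rot: [-180.0, -0.0, 172.0]
ft_force: [-3.0, -3.4, 5.7]
opening: 0.628
finger_force: 64.0
```

Request:
carry_out([
  {"x":0,"y":0,"z":0,"turn":0,"claw":0},
  {"x":0,"y":0,"z":0,"turn":0,"claw":0},
  {"x":0,"y":0,"z":0,"turn":0,"claw":0},
  {"x":0,"y":0,"z":0,"turn":0,"claw":0},
  {"x":0,"y":0,"z":0,"turn":0,"claw":0},
  {"x":0,"y":0,"z":0,"turn":0,"claw":0},
  {"x":0,"y":0,"z":0,"turn":0,"claw":0},
  {"x":0,"y":0,"z":-2,"turn":0,"claw":0},
  {"x":0,"y":0,"z":-4,"turn":0,"claw":0},
  {"x":0,"y":0,"z":-4,"turn":0,"claw":0},
])

```text
time_s: 23.25
tool_pos: [0.5208, 0.3525, 0.1799]
tcp_rot: [-179.9, -0.1, 172.0]
ft_force: [1.2, 0.2, 0.3]
opening: 0.998
finger_force: 0.0
```

Request:
carry_out([
  {"x":0,"y":0,"z":-4,"turn":8.3,"claw":0},
  {"x":0,"y":0,"z":0,"turn":8.3,"claw":0},
  {"x":0,"y":0,"z":0,"turn":8.3,"claw":0},
  {"x":0,"y":0,"z":0,"turn":8.3,"claw":0},
  {"x":0,"y":0,"z":0,"turn":8.3,"claw":0},
  {"x":0,"y":0,"z":0,"turn":8.3,"claw":0},
  {"x":0,"y":0,"z":0,"turn":8.3,"claw":0},
  {"x":0,"y":0,"z":0,"turn":8.3,"claw":0},
  {"x":0,"y":0,"z":0,"turn":8.3,"claw":0},
  {"x":0,"y":0,"z":0,"turn":8.3,"claw":0},
])

```text
time_s: 24.25
tool_pos: [0.5212, 0.353, 0.2194]
tcp_rot: [180.0, -0.0, 88.7]
ft_force: [-0.2, 0.0, -1.1]
opening: 0.993
finger_force: 0.0
```

Run:
```python
from h import *
s=snap('wrist'); C=cloud(s)
measure(s,C,'cheese',.4,.7,.2,.5,.09,.11)
measure(s,C,'pan',.4,.7,.2,.5,.049,.058)
s=snap('scene'); C=cloud(s)
measure(s,C,'cheese scene',.4,.7,.2,.5,.09,.11)
st=r.get_state(); print(st['time_s'],st['tool_pos'],st['tcp_rot'],st['q'])
```

```text
cheese 4686 z 0.099 rect [519.6 353.   54.5  54.3  82.2] circ [519.7 353.5  36.1]
pan 9052 z 0.0531 rect [520.7 354.3 122.4 122.4  42.1] circ [520.4 354.5  61.9]
cheese scene 647 z 0.0985 rect [520.7 352.   53.5  53.   79. ] circ [519.8 351.4  33.8]
24.35 [0.52114272 0.35312061 0.21949162] [ 1.79981068e+02 -1.02675635e-03  8.89045776e+01] [-10.78695413  28.08120529 -37.87594324  79.3241158   17.17556514
  78.35155092 -49.90874808]
```

Request:
carry_out([
  {"x":0,"y":0,"z":0,"turn":6.2,"claw":0},
  {"x":-2.8,"y":0.5,"z":0,"turn":0,"claw":0},
  {"x":-4,"y":0.9,"z":0,"turn":0,"claw":0},
  {"x":-4,"y":0.9,"z":0,"turn":0,"claw":0},
  {"x":-4,"y":0.9,"z":0,"turn":0,"claw":0},
  {"x":-4,"y":0.9,"z":0,"turn":0,"claw":0},
  {"x":-4,"y":0.9,"z":0,"turn":0,"claw":0},
  {"x":-4,"y":0.9,"z":0,"turn":0,"claw":0},
  {"x":-4,"y":0.9,"z":0,"turn":0,"claw":0},
  {"x":-4,"y":0.9,"z":0,"turn":0,"claw":0},
])

```text
time_s: 25.35
tool_pos: [0.5541, -0.0036, 0.2195]
tcp_rot: [180.0, 0.0, 83.1]
ft_force: [0.3, 0.1, -0.3]
opening: 1.001
finger_force: 0.0
```

Request:
carry_out([
  {"x":-4,"y":0.9,"z":0,"turn":0,"claw":0},
  {"x":-4,"y":0.9,"z":0,"turn":0,"claw":0},
  {"x":-4,"y":0.9,"z":0,"turn":0,"claw":0},
  {"x":-4,"y":0.9,"z":0,"turn":0,"claw":0},
  {"x":-4,"y":0.9,"z":0,"turn":0,"claw":0},
  {"x":-4,"y":0.9,"z":0,"turn":0,"claw":0},
  {"x":-4,"y":0.9,"z":0,"turn":0,"claw":0},
  {"x":-4,"y":0.9,"z":0,"turn":0,"claw":0},
  {"x":0,"y":0,"z":0,"turn":0,"claw":0},
  {"x":0,"y":0,"z":0,"turn":0,"claw":0},
])

```text
time_s: 26.35
tool_pos: [0.5851, -0.3298, 0.2185]
tcp_rot: [-179.9, -0.0, 82.9]
ft_force: [0.9, 0.6, -0.8]
opening: 1.0
finger_force: 0.0
```

Run:
```python
from h import *
s=snap('wrist'); C=cloud(s)
measure(s,C,'tall',.38,.68,-.45,-.22,.070,.085)
measure(s,C,'squat',.38,.68,-.45,-.22,.046,.06)
st=r.get_state(); print(st['time_s'],st['tool_pos'],st['tcp_rot'],st['q'])
```

```text
tall 2465 z 0.0773 rect [ 583.8 -325.5   47.    47.4   81.5] circ [ 583.7 -325.1   24.3]
squat 3050 z 0.0521 rect [ 474.9 -335.4   58.    59.1   74.6] circ [ 474.7 -335.4   30.5]
26.4 [ 0.5857026  -0.32801113  0.21887745] [-1.79977067e+02 -6.87121711e-02  8.29988134e+01] [ 40.48155474  30.44333713 -21.55006133  72.25720012  10.85595937
  79.31089156  12.63344501]
```

Request:
carry_out([
  {"x":0.3,"y":-0.2,"z":3,"turn":0,"claw":0},
  {"x":0,"y":0,"z":4,"turn":0,"claw":0},
  {"x":0,"y":0,"z":4,"turn":0,"claw":0},
  {"x":0,"y":0,"z":3,"turn":0,"claw":0},
  {"x":0,"y":0,"z":1.5,"turn":0,"claw":0},
  {"x":0,"y":0,"z":1.4,"turn":0,"claw":0},
  {"x":0,"y":0,"z":0,"turn":0,"claw":0},
  {"x":0,"y":0,"z":0,"turn":0,"claw":0},
  {"x":0,"y":0,"z":0,"turn":0,"claw":0},
  {"x":0,"y":0,"z":0,"turn":0,"claw":255},
])

```text
time_s: 27.4
tool_pos: [0.5849, -0.3256, 0.0519]
tcp_rot: [179.9, 0.0, 82.8]
ft_force: [-0.0, -0.1, 0.1]
opening: 0.856
finger_force: 0.0
```

Request:
carry_out([
  {"x":0,"y":0,"z":0,"turn":0,"claw":255},
  {"x":0,"y":0,"z":0,"turn":0,"claw":255},
  {"x":0,"y":0,"z":0,"turn":0,"claw":255},
  {"x":0,"y":0,"z":0,"turn":0,"claw":255},
  {"x":0,"y":0,"z":0,"turn":0,"claw":255},
  {"x":0,"y":0,"z":0,"turn":0,"claw":255},
  {"x":0,"y":0,"z":0,"turn":0,"claw":255},
  {"x":0,"y":0,"z":0,"turn":0,"claw":255},
  {"x":0,"y":0,"z":0,"turn":0,"claw":255},
  {"x":0,"y":0,"z":0,"turn":0,"claw":255},
])

```text
time_s: 28.4
tool_pos: [0.5845, -0.3255, 0.0512]
tcp_rot: [179.9, 0.0, 82.8]
ft_force: [-1.7, -0.3, 6.5]
opening: 0.573
finger_force: 62.6
```

Request:
carry_out([
  {"x":0,"y":0,"z":-2,"turn":0,"claw":255},
  {"x":0,"y":0,"z":-4,"turn":0,"claw":255},
  {"x":0,"y":0,"z":-4,"turn":0,"claw":255},
  {"x":1,"y":0,"z":-2,"turn":0,"claw":255},
  {"x":3,"y":-0.7,"z":0,"turn":0,"claw":255},
  {"x":4,"y":-1,"z":0,"turn":0,"claw":255},
  {"x":4,"y":-1,"z":0,"turn":0,"claw":255},
  {"x":4,"y":-1,"z":0,"turn":0,"claw":255},
  {"x":4,"y":-1,"z":0,"turn":0,"claw":255},
  {"x":4,"y":-1,"z":0,"turn":0,"claw":255},
])

```text
time_s: 29.4
tool_pos: [0.5567, -0.0784, 0.17]
tcp_rot: [-180.0, 0.0, 82.8]
ft_force: [1.4, 0.4, -1.8]
opening: 0.569
finger_force: 62.4
```

Request:
carry_out([
  {"x":4,"y":-1,"z":0,"turn":0,"claw":255},
  {"x":4,"y":-1,"z":0,"turn":0,"claw":255},
  {"x":1.9,"y":-0.2,"z":0,"turn":0,"claw":255},
  {"x":0,"y":0,"z":0,"turn":0,"claw":255},
  {"x":0,"y":0,"z":3,"turn":0,"claw":255},
  {"x":0,"y":0,"z":2,"turn":0,"claw":255},
  {"x":0,"y":0,"z":0,"turn":0,"claw":255},
  {"x":0,"y":0,"z":0,"turn":0,"claw":255},
  {"x":0,"y":0,"z":0,"turn":0,"claw":255},
  {"x":0,"y":0,"z":0,"turn":0,"claw":255},
])

```text
time_s: 30.4
tool_pos: [0.5488, 0.0209, 0.1216]
tcp_rot: [179.9, -0.0, 82.8]
ft_force: [0.2, -0.2, -1.7]
opening: 0.57
finger_force: 62.4
```

Request:
carry_out([
  {"x":0,"y":0,"z":2.5,"turn":0,"claw":255},
  {"x":0,"y":0,"z":2,"turn":0,"claw":255},
  {"x":0,"y":0,"z":0.6,"turn":0,"claw":255},
  {"x":0,"y":0,"z":0.3,"turn":0,"claw":255},
  {"x":0,"y":0,"z":0.1,"turn":0,"claw":255},
  {"x":0,"y":0,"z":0,"turn":0,"claw":255},
  {"x":0,"y":0,"z":0,"turn":0,"claw":255},
  {"x":0,"y":0,"z":0,"turn":0,"claw":255},
  {"x":0,"y":0,"z":0,"turn":0,"claw":255},
  {"x":0,"y":0,"z":0,"turn":0,"claw":255},
])

```text
time_s: 31.4
tool_pos: [0.5487, 0.0211, 0.0662]
tcp_rot: [179.9, -0.0, 82.8]
ft_force: [0.4, -1.1, 5.7]
opening: 0.569
finger_force: 63.1
```

Request:
carry_out([
  {"x":0,"y":0,"z":0,"turn":0,"claw":0},
  {"x":0,"y":0,"z":0,"turn":0,"claw":0},
  {"x":0,"y":0,"z":0,"turn":0,"claw":0},
  {"x":0,"y":0,"z":0,"turn":0,"claw":0},
  {"x":0,"y":0,"z":0,"turn":0,"claw":0},
  {"x":0,"y":0,"z":0,"turn":0,"claw":0},
  {"x":0,"y":0,"z":-2,"turn":0,"claw":0},
  {"x":0,"y":0,"z":-4,"turn":0,"claw":0},
  {"x":0,"y":0,"z":-4,"turn":0,"claw":0},
  {"x":0,"y":0,"z":-4,"turn":0,"claw":0},
])

```text
time_s: 32.4
tool_pos: [0.5477, 0.0211, 0.2068]
tcp_rot: [-180.0, -0.0, 82.8]
ft_force: [1.2, -1.1, 0.1]
opening: 0.999
finger_force: 0.0
```

Request:
carry_out([
  {"x":-2.3,"y":-0.5,"z":0,"turn":0,"claw":0},
  {"x":-4,"y":-0.3,"z":0,"turn":0,"claw":0},
  {"x":-4,"y":-0.3,"z":0,"turn":0,"claw":0},
  {"x":-4,"y":-0.3,"z":0,"turn":0,"claw":0},
  {"x":-4,"y":-0.3,"z":0,"turn":0,"claw":0},
  {"x":-4,"y":-0.3,"z":0,"turn":0,"claw":0},
  {"x":-4,"y":-0.3,"z":0,"turn":0,"claw":0},
  {"x":-4,"y":-0.3,"z":0,"turn":0,"claw":0},
  {"x":-4,"y":-0.2,"z":0,"turn":0,"claw":0},
  {"x":-2,"y":0,"z":0,"turn":0,"claw":0},
])

```text
time_s: 33.4
tool_pos: [0.4728, -0.3401, 0.2051]
tcp_rot: [-180.0, 0.1, 82.5]
ft_force: [0.5, -0.4, -0.7]
opening: 1.002
finger_force: 0.0
```

Request:
carry_out([
  {"x":0,"y":0,"z":3,"turn":0,"claw":0},
  {"x":0,"y":0,"z":4,"turn":0,"claw":0},
  {"x":0,"y":0,"z":4,"turn":0,"claw":0},
  {"x":0,"y":0,"z":2,"turn":0,"claw":0},
  {"x":0,"y":0,"z":0,"turn":0,"claw":0},
  {"x":0,"y":0,"z":0,"turn":0,"claw":0},
  {"x":0,"y":0,"z":1.5,"turn":0,"claw":0},
  {"x":0,"y":0,"z":1.5,"turn":0,"claw":0},
  {"x":0,"y":0,"z":0.8,"turn":0,"claw":0},
  {"x":0,"y":0,"z":0,"turn":0,"claw":0},
])

```text
time_s: 34.4
tool_pos: [0.474, -0.335, 0.0357]
tcp_rot: [-179.9, -0.1, 82.8]
ft_force: [-0.2, 0.3, 0.3]
opening: 0.996
finger_force: 0.0
```

Request:
carry_out([
  {"x":0,"y":0,"z":0,"turn":0,"claw":255},
  {"x":0,"y":0,"z":0,"turn":0,"claw":255},
  {"x":0,"y":0,"z":0,"turn":0,"claw":255},
  {"x":0,"y":0,"z":0,"turn":0,"claw":255},
  {"x":0,"y":0,"z":0,"turn":0,"claw":255},
  {"x":0,"y":0,"z":0,"turn":0,"claw":255},
  {"x":0,"y":0,"z":0,"turn":0,"claw":255},
  {"x":0,"y":0,"z":0,"turn":0,"claw":255},
  {"x":0,"y":0,"z":0,"turn":0,"claw":255},
  {"x":0,"y":0,"z":0,"turn":0,"claw":255},
])

```text
time_s: 35.4
tool_pos: [0.4755, -0.336, 0.0382]
tcp_rot: [179.9, 0.0, 82.8]
ft_force: [-0.5, 0.6, 5.9]
opening: 0.682
finger_force: 65.0
```

Request:
carry_out([
  {"x":0,"y":0,"z":-2,"turn":0,"claw":255},
  {"x":0,"y":0,"z":-4,"turn":0,"claw":255},
  {"x":0,"y":0,"z":-4,"turn":0,"claw":255},
  {"x":3,"y":0.4,"z":0,"turn":0,"claw":255},
  {"x":4,"y":0.5,"z":0,"turn":0,"claw":255},
  {"x":4,"y":0.5,"z":0,"turn":0,"claw":255},
  {"x":4,"y":0.5,"z":0,"turn":0,"claw":255},
  {"x":4,"y":0.5,"z":0,"turn":0,"claw":255},
  {"x":3.2,"y":0.4,"z":0,"turn":0,"claw":255},
  {"x":1.4,"y":0.1,"z":0,"turn":0,"claw":255},
])

```text
time_s: 36.4
tool_pos: [0.5335, -0.1008, 0.1372]
tcp_rot: [-180.0, -0.1, 83.1]
ft_force: [0.1, -0.5, -0.7]
opening: 0.678
finger_force: 64.8
```

Request:
carry_out([
  {"x":0,"y":0,"z":0,"turn":0,"claw":255},
  {"x":0,"y":0,"z":3,"turn":0,"claw":255},
  {"x":0,"y":0,"z":3,"turn":0,"claw":255},
  {"x":0,"y":0,"z":1,"turn":0,"claw":255},
  {"x":0,"y":0,"z":0,"turn":0,"claw":255},
  {"x":0,"y":0,"z":0,"turn":0,"claw":255},
  {"x":0,"y":0,"z":0,"turn":0,"claw":255},
  {"x":0,"y":0,"z":0,"turn":0,"claw":255},
  {"x":0,"y":0,"z":0,"turn":0,"claw":255},
  {"x":0,"y":0,"z":0,"turn":0,"claw":255},
])

```text
time_s: 37.4
tool_pos: [0.5334, -0.1051, 0.0678]
tcp_rot: [180.0, 0.0, 82.8]
ft_force: [-0.6, 0.5, -0.9]
opening: 0.676
finger_force: 64.7
```

Request:
carry_out([
  {"x":0,"y":0,"z":0.8,"turn":0,"claw":255},
  {"x":0,"y":0,"z":0.4,"turn":0,"claw":255},
  {"x":0,"y":0,"z":0.3,"turn":0,"claw":255},
  {"x":0,"y":0,"z":0,"turn":0,"claw":255},
  {"x":0,"y":0,"z":0,"turn":0,"claw":255},
  {"x":0,"y":0,"z":0,"turn":0,"claw":255},
  {"x":0,"y":0,"z":0,"turn":0,"claw":255},
  {"x":0,"y":0,"z":0,"turn":0,"claw":255},
  {"x":0,"y":0,"z":0,"turn":0,"claw":255},
  {"x":0,"y":0,"z":0,"turn":0,"claw":255},
])

```text
time_s: 38.4
tool_pos: [0.5327, -0.1051, 0.0531]
tcp_rot: [-179.9, 0.0, 82.8]
ft_force: [-8.9, 0.5, 14.6]
opening: 0.685
finger_force: 66.5
```

Request:
carry_out([
  {"x":0,"y":0,"z":0,"turn":0,"claw":0},
  {"x":0,"y":0,"z":0,"turn":0,"claw":0},
  {"x":0,"y":0,"z":0,"turn":0,"claw":0},
  {"x":0,"y":0,"z":0,"turn":0,"claw":0},
  {"x":0,"y":0,"z":0,"turn":0,"claw":0},
  {"x":0,"y":0,"z":0,"turn":0,"claw":0},
  {"x":0,"y":0,"z":-2,"turn":0,"claw":0},
  {"x":0,"y":0,"z":-4,"turn":0,"claw":0},
  {"x":0,"y":0,"z":-4,"turn":0,"claw":0},
  {"x":0,"y":0,"z":-4,"turn":0,"claw":0},
])

```text
time_s: 39.4
tool_pos: [0.5329, -0.105, 0.1938]
tcp_rot: [-180.0, -0.0, 82.8]
ft_force: [0.7, -0.6, -0.4]
opening: 0.992
finger_force: 0.0
```

Request:
carry_out([
  {"x":0,"y":0,"z":-4,"turn":0,"claw":0},
  {"x":-1,"y":0,"z":-2,"turn":0,"claw":0},
  {"x":4,"y":-1,"z":0,"turn":0,"claw":0},
  {"x":2,"y":-1,"z":0,"turn":0,"claw":0},
  {"x":0,"y":0,"z":0,"turn":0,"claw":0},
  {"x":0,"y":0,"z":0,"turn":0,"claw":0},
  {"x":0,"y":0,"z":0,"turn":0,"claw":0},
  {"x":0,"y":0,"z":0,"turn":0,"claw":0},
  {"x":0,"y":0,"z":0,"turn":0,"claw":0},
  {"x":0,"y":0,"z":0,"turn":0,"claw":0},
])

```text
time_s: 40.4
tool_pos: [0.5196, -0.0535, 0.2522]
tcp_rot: [-180.0, -0.0, 82.8]
ft_force: [-1.0, 0.3, -0.3]
opening: 1.0
finger_force: 0.0
```

```bash
python3 m.py
python3 - <<'E'
from h import *
s=snap('scene','end.png'); C=cloud(s)
measure(s,C,'cheese scene',.4,.7,.2,.5,.09,.11)
E
```

```text
squat 2492 z 0.0669 rect [ 532.9 -103.3   57.8   58.5   43. ] circ [ 532.4 -104.    29.7]
tall 2501 z 0.0925 rect [548.1  20.8  46.5  46.6  83.2] circ [548.2  20.5  24.1]
square none
marker 796 z 0.061 rect [625.6 -53.1  51.6  14.8  82.2] circ [625.9 -53.   26. ]
board 38867 z 0.0251 rect [546.8 -43.3 301.  201.2  82.7] circ [546.2 -43.  165.9]
jar 1936 z 0.0792 rect [555.6  80.   39.4  39.2  70.6] circ [556.1  79.9  20.3]
40.45 [ 0.51956891 -0.0533508   0.25220155] [-1.79987468e+02 -1.09269050e-02  8.27878606e+01] [ 26.66850756  11.23540959 -27.94396363  93.63196054   5.37535835
  76.48317311  -9.29199041]
cheese scene 724 z 0.0985 rect [519.8 352.5  53.8  54.8  82.3] circ [520.1 352.   34. ]
```

View pics/end.png

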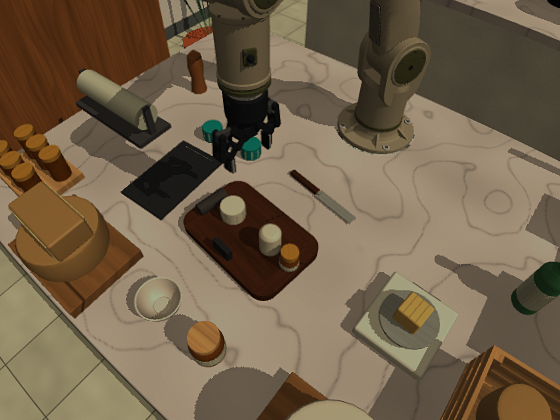

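The square cheese stands on the pan (413,312). The squat (232,210) and tall (270,238) cheeses are back within 2 mm, and the jar and log haven't moved.

```bash
python3 -c "
from workcell import r
print(r.job_done())"
```

```text
the job is handed in; nothing more can be done
None
```

The job is handed in: in the last pictures the square cheese stood about 2 mm or less from the middle of the pan and both round cheeses stood upright within about 2 mm of their starting spots, with the jar and log where they were; `r.job_done()` gave no verdict.

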